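Put the bench sample mill back into service after cleaning

ROBOT

A 6-joint arm with a two-finger parallel gripper is mounted at the origin on the work surface. World frame = base frame: x ahead of the robot, y to its left, z up, the work surface at z = 0. Lengths are in m, angles in rad, forces in N, time in s.
With the tool pointing down it reaches from about 0.3 to 0.85 m from the base axis. Payload 4.2 kg.
Tool frame: the origin (TCP) lies between the finger pads; the fingertips stand 17 mm ahead of it and the grasp point (between the pads) lies 2 mm behind it; z points along the fingers, x is the direction in which the jaws open and shut, and the axes are right-handed (so a half turn about z gives the same grasp; the last joint's range is limited). The gripper opens to 91 mm and grips with 3 to 60 N. Pads are 32 mm wide; open, the fingers measure 118 mm over their backs; the gripper's body (76 mm by 178 mm) begins 60 mm behind the grasp point.
Start: joints at [-1.274, 0.32, 1.565, -0, 1.257, -0.02], TCP at [0.179, -0.546, 0.231] pointing down, gripper open.
Joint ranges: [-3.11, 3.11], [-0.84, 2.01], [0.21, 2.61], [-1.34, 4.49], [0.05, 2.63], [-2.56, 2.56]. Speed limits (rad/s): [2.57, 2.57, 3.14, 3.14, 3.14, 3.14].

INTERFACE

Orientations are given as a unit quaternion [w, x, y, z].
In Python, from cell import monitor, vision, env gives the robot as it stands.
- The arm moves only by the tool servo_tool, never from a script. Its argument "deltas" is a list of rows, each an object with "dp": the shift along the world's x, y, z in m, a list of three; "rot": the turn, a rotation vector about the world's x, y, z in degrees, a list of three; "claw": the closure, from 0 (fully open) to 1 (shut). In form: [{"dp": [dx, dy, dz], "rot": [wx, wy, wz], "claw": claw}, ...]. A call has 1 to 12 rows; each row is the pose to reach, as a shift and turn from the pose commanded when the call began; what a row does not reach only later rows make up. A row lasts 1/12 s, in which the tool goes at most 41.7 mm and 7.16 degrees, less where a joint would pass 70% of its speed; a pose out of reach is approached as far as the arm can. A call with a gripper value outside its range is refused whole. The fingers move at their own pace and stop on an object; "newtons" is the grip in N (left out, the last holds). Time passes only in rows, so rows that repeat a pose let the fingers close. It gives the time, the measured TCP pose, the force and the opening at its end, in the units of the state.
- monitor.get_state(): the state, without advancing time (a new reading comes with each control period).
- vision.grab_frame(name): name is "scene" or "top" or "wrist"; returns a dict with "pixels" (384x512x3 uint8, blue, green, red), "fx", "fy", "cx", "cy" (pixels), "camera_from_world" (4x4, takes a point from world to camera coordinates). Camera axes: x right, y down, z forward; pixel columns grow to the right and rows downward; lengths in m; the calibration is good to about 2 mm. The wrist camera is an equidistant fisheye: a pixel r from the principal point sees the ray r / f radians off the axis. A picture is of the moment at which its call begins. There is no depth.
- env.sign_off(): hands the job in, once; it reports no verdict.
The state is a dict: "clock": time; "q": joint angles; "joint_vel": joint speeds; "joint_torque": joint torques, N m; "ee_pos": TCP position; "tcp_rot": TCP orientation; "wrist_force": force on the tool from outside, world axes, zero at the start; "ft_torque": the same for the moment, N m; "width": opening from 0.0 (shut) to 1.0 (fully open).
Only numpy, scipy, OpenCV 4.12 (cv2) and the standard library are available. Lean on these libraries where they do the work, as an engineer would, in place of code of your own. Each camera call takes 0.05 s, during which the arm holds its last target. There are 200 camera calls.

TASK

The mill has just been cleaned: take the wooden clearing rod out of its throat and stand it in the deep steel cup so that it leans against the rim on the spout side, and let go of it. Then turn the mill's adjustment ring clockwise until the burrs touch, and back it off (counter-clockwise) exactly three clicks. Leave the cup upright and do not disturb the two bottles and the black coupling.

Things in the scene. Friction and masses are not known exactly. Their poses are not given: they have to be found in the camera images.
- mill: Grey bench mill, fixed. Origin on the table, z up, -x its front. Base 160 x 120 mm (x -60 to +100); block 96 wide, 121 high behind (x +30 to +100). Head axis leans 28 degrees from vertical, top end to -x. On it from below: 76 mm cylinder, 88 mm scale disc (top 19 mm under the ring), 44 mm neck, ring. Throat: blind hole down the axis, 71 mm deep from the ring's top, 25 wide in the ring, 19 below.
- ring_grip (a point): Point on the head's axis inside the dark knurled adjustment ring (56 mm diameter, 30 mm high), 17 mm above its underside, 13 mm below its top face; good height to grip. z axis: along the head's axis, outwards and up (28 degrees from vertical); x and y turn with the ring. A white index line on the ring (top face and side) lies 60 degrees clockwise of its +x.
- adjust_ring (a joint): Ring angle, rad. 0 = burrs touch (hard stop, index line at the long zero mark, 60 degrees clockwise of the mill's back); grows counter-clockwise seen from above along the axis (opening). Clicks every 20 degrees: the ring snaps into rest at 0, 0.349, 0.698, 1.047...; short marks on the disc show 1 to 6. Passing a click takes under 0.1 N m. Starts 4 to 6 clicks open; travel ends at 2.8.
- rod: Straight pale wooden clearing rod, 14 mm in diameter, 220 mm long, 30 to 60 g. It stands loosely in the mill's throat, its upper 149 mm out in the open, leaning as the head does (about 28 degrees). Origin: centre of its lower end; z axis along the rod to its upper end. It comes out along its axis.
- rod_top (a point): Centre of the rod's upper end, 220 mm from its lower end.
- rod_foot (a point): Centre of the rod's lower end (the end in the throat).
- cup: Deep cylindrical steel cup, loose, about 0.7 kg: 78 mm outside diameter, wall 3 mm, 120 mm high, inner floor 6 mm above the origin. Origin: centre of its underside; z up. A small pouring spout sticks out 13 mm at the rim on its -x side, at rim height; a rod lying corner to rim leans about 27 degrees.
- bottle_tall: Brown bottle with red cap, 84 mm diameter, 150 mm high, bystander. Origin: centre of underside.
- bottle_short: Clear bottle with red cap, 76 mm diameter, 120 mm high, bystander. Origin: centre of underside.
- coupling: Black ring-shaped pipe coupling lying flat, 64 mm outside, 40 mm inside, 24 mm high, bystander. Origin: centre of underside.
Mind the look-alikes: they are no part of the job. What is shaped like the cup but blue or yellow is not meant.

How it is judged:
By the outcome, as a careful person would: the job done as asked, in the order asked, and still so for the second after the job is handed in, with the robot touching nothing.
It also fails if it takes over 61 s, if anything falls off the work surface, if the arm or the gripper's body presses on something with over 40 N, if the wrist force passes 120 N, or if a joint passes its speed limit or range.

## Working session

There is one attempt and no reset: what is moved stays moved. The work goes in short steps, Python scripts to look and compute and a tool call to move; the robot and the scene stay as the last step left them, time stands still between calls to the robot, and variables do not carry over. Pictures are saved under pics/ and viewed, about 8 in all and at most 12, crops included, and the job is handed in when it is done.

Besides the shell and the picture viewer there is one more tool, called after ">>>" by a JSON object that holds its "fn" and its "kwargs", one argument or row to a line. servo_tool: Moves the arm, as the interface text tells. Its arguments: {"type":"object","properties":{"deltas":{"type":"array"},"newtons":{"type":"number"}},"required":["deltas"]}

```bash
ls; mkdir -p pics; python3 - <<'E'
from cell import monitor, vision, env
import cv2,json,numpy as np,pickle
d={}
for n in("scene","top"):
    f=vision.grab_frame(n); d[n]=f; print(n,f["fx"],f["fy"],f["cx"],f["cy"]); print(np.round(f["camera_from_world"],3).tolist())
    cv2.imwrite(f"pics/{n}0.png",cv2.resize(f["pixels"],(800,600),interpolation=cv2.INTER_CUBIC))
pickle.dump(d,open("f0.pkl","wb")); print(monitor.get_state())
E
```

```text
pics
scene 480.96570163819774 480.96570163819774 261.59390045659575 191.3288458160209
[[0.024, 0.999, 0.022, -0.032], [0.601, 0.003, -0.799, -0.21], [-0.799, 0.033, -0.601, 2.001], [0.0, 0.0, 0.0, 1.0]]
top 443.00624486646717 443.00624486646717 254.96992742058237 193.4878323531334
[[0.002, -1.0, 0.015, -0.011], [-0.997, -0.003, -0.079, 0.629], [0.079, -0.015, -0.997, 1.498], [0.0, 0.0, 0.0, 1.0]]
{'clock': 0.1, 'q': array([-1.27398984e+00,  3.20249189e-01,  1.56554342e+00, -1.73971651e-05,
        1.25737698e+00, -2.00161336e-02]), 'joint_vel': array([ 0.0017602 , -0.00088386, -0.00262236,  0.00079912, -0.00040732,
       -0.00023411]), 'joint_torque': array([ 1.20993023e-03, -4.13331735e+01, -2.32509881e+01,  7.29811960e-02,
        4.21923527e-02, -6.84786278e-05]), 'ee_pos': array([ 0.17900706, -0.54599277,  0.23019742]), 'tcp_rot': array([-4.68686293e-04,  8.09800343e-01, -5.86705022e-01, -6.34100971e-04]), 'wrist_force': array([-0.30636539,  0.89310681,  0.10166599]), 'ft_torque': array([0.02348959, 0.03180762, 0.03192775]), 'width': 1.003822875329767}
```

View pics/scene0.png

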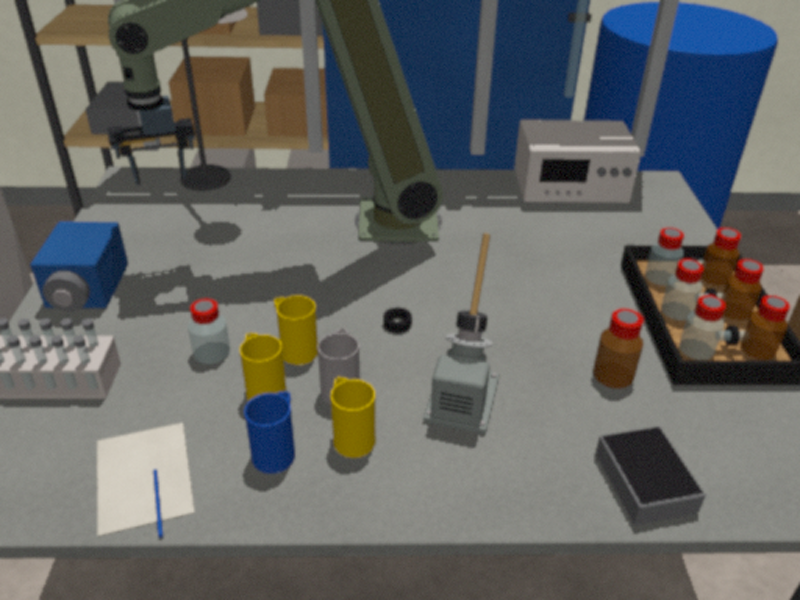

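View pics/top0.png

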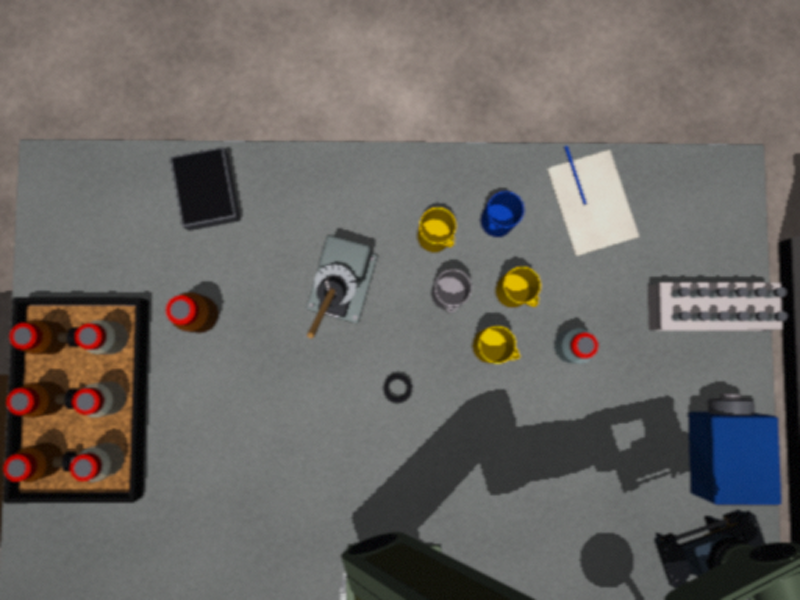

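The steel cup is at scene (340,370) and top (452,288). The look-alikes are yellow at scene (297,328), (263,370) and (353,415), and blue at (270,430). The rod runs from scene (473,315) to (487,235), with its top end at top view (310,335). I'll check this in one close crop.

```bash
python3 - <<'E'
import cv2,pickle,numpy as np
d=pickle.load(open("f0.pkl","rb"))
def crop(n,x0,y0,w,h,s):
    p=d[n]["pixels"][y0:y0+h,x0:x0+w]; return cv2.resize(p,(w*s,h*s),interpolation=cv2.INTER_CUBIC)
# top crop 194..310 x 145..220 ; scene: 195..325 x 145..280
a=crop("top",190,140,130,90,6)  #780x540
cv2.imwrite("pics/topc.png",a)
b=crop("scene",195,145,130,135,4) #520x540
cv2.imwrite("pics/scenec.png",b)
E
```

```text
(no output)
```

View pics/topc.png

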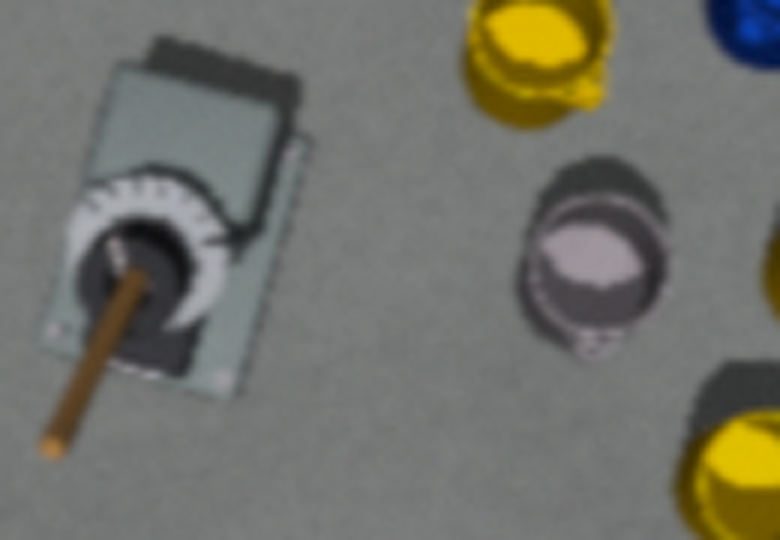

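View pics/scenec.png

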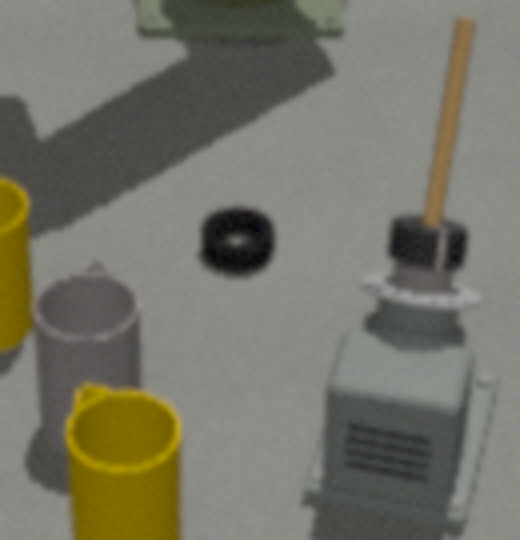

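```bash
cat > h.py <<'E'
import numpy as np,pickle,cv2
from scipy.optimize import least_squares
from scipy.spatial.transform import Rotation as R
def ray(f,u,v):
    T=f["camera_from_world"]; Rm=T[:3,:3]; c=-Rm.T@T[:3,3]
    r=Rm.T@np.array([(u-f["cx"])/f["fx"],(v-f["cy"])/f["fy"],1]); return c,r/np.linalg.norm(r)
def tri(*rs):
    A=sum(np.eye(3)-np.outer(r,r) for c,r in rs); b=sum((np.eye(3)-np.outer(r,r))@c for c,r in rs)
    x=np.linalg.solve(A,b); return x,[np.linalg.norm((np.eye(3)-np.outer(r,r))@(x-c)) for c,r in rs]
def onz(cr,z): c,r=cr; return c+r*(z-c[2])/r[2]
def proj(f,p):
    q=f["camera_from_world"][:3,:3]@np.asarray(p)+f["camera_from_world"][:3,3]; return np.array([f["fx"]*q[0]/q[2]+f["cx"],f["fy"]*q[1]/q[2]+f["cy"]])
E
python3 - <<'E'
from h import *
d=pickle.load(open("f0.pkl","rb")); T,S=d["top"],d["scene"]
t=lambda x,y: ray(T,(x+.5)/6-.5+190,(y+.5)/6-.5+140)
s=lambda x,y: ray(S,(x+.5)/4-.5+195,(y+.5)/4-.5+145)
np.set_printoptions(precision=4,suppress=True)
print("rodtop",tri(t(52,446),s(465,21)))
print("rod enter",tri(t(138,272),s(431,226)))
print("rim tri",tri(t(598,265),s(88,308)),onz(t(598,265),.12),onz(s(88,308),.12))
sp=onz(t(597,348),.12); print("spout",sp, onz(s(95,266),.12))
for z in(0.01,): print("base",[onz(t(*p),z)for p in((240,395),(48,345),(308,140))])
print("block top",[onz(t(*p),.121)for p in((280,112),(118,64))])
print("coupling",onz(ray(T,398/1.5625,388/1.5625),.024)," ybot",onz(t(540,35),.12),onz(ray(T,519/1.5625,286/1.5625),.12),onz(ray(T,496/1.5625,344/1.5625),.12))
E
```

```text
rodtop (array([0.5491, 0.154 , 0.3   ]), [np.float64(0.0005140423801287406), np.float64(0.0005140423801287725)])
rod enter (array([0.6423, 0.1267, 0.1851]), [np.float64(0.0031238160455073754), np.float64(0.003123816045507374)])
rim tri (array([ 0.6534, -0.1182,  0.117 ]), [np.float64(0.0006218591650501171), np.float64(0.0006218591650501289)]) [ 0.6531 -0.1186  0.12  ] [ 0.6569 -0.1173  0.12  ]
spout [ 0.6083 -0.1179  0.12  ] [ 0.6087 -0.1145  0.12  ]
base [array([0.5882, 0.0782, 0.01  ]), array([0.6168, 0.1891, 0.01  ]), array([0.7367, 0.0397, 0.01  ])]
block top [array([0.7354, 0.053 , 0.121 ]), array([0.7611, 0.1406, 0.121 ])]
coupling [ 0.4415 -0.0089  0.024 ]  ybot [ 0.7783 -0.0876  0.12  ] [ 0.6559 -0.2577  0.12  ] [ 0.5359 -0.2088  0.12  ]
```

```bash
cat >> h.py <<'E'
def frame(yaw,tilt,jaw):
    "tool R: z down an axis leaning tilt toward -x of yaw (deg); jaw = angle of tool x about the axis from mill +x-ish, ccw from above"
    a=R.from_euler('ZY',[yaw,-tilt],degrees=True)  # z = leaning axis
    return a*R.from_euler('Z',jaw,degrees=True)*R.from_euler('X',180,degrees=True)
def go(p,Rt,frac=1):
    from cell import monitor
    s=monitor.get_state(); q=s["tcp_rot"]; Rc=R.from_quat([q[1],q[2],q[3],q[0]])
    dp=np.asarray(p)-s["ee_pos"]; rv=np.degrees((Rt*Rc.inv()).as_rotvec())
    print("t",round(s["clock"],2),"dp",np.round(dp,4),"rot",np.round(rv,2),"|dp|rows",np.linalg.norm(dp)/.0417,"rot rows",np.linalg.norm(rv)/7.16)
    print(" q",np.round(s["q"],2),"F",np.round(s["wrist_force"],1),"M",np.round(s["ft_torque"],2),"w",round(s["width"],3))
E
python3 - <<'E'
from h import *
np.set_printoptions(precision=4,suppress=True)
Rt=frame(-15.3,28,90); print(Rt.as_matrix())
zt=Rt.as_matrix()[:,2]; top=np.array([.549,.154,.300])
tcp=top+zt*.042; print("grasp",tcp,"pre",tcp-.08*zt)
go(tcp-.08*zt,Rt)
E
```

```text
[[ 0.2639  0.8517  0.4528]
 [ 0.9646 -0.233  -0.1239]
 [ 0.      0.4695 -0.8829]]
grasp [0.568  0.1488 0.2629] pre [0.5318 0.1587 0.3336]
t 0.1 dp [0.3528 0.7047 0.1034] rot [-37.17  -1.04 142.83] |dp|rows 19.06048067500641 rot rows 20.61320262773524
 q [-1.27  0.32  1.57 -0.    1.26 -0.02] F [-0.3  0.9  0.1] M [0.02 0.03 0.03] w 1.004
```

>>> {"fn": "servo_tool", "kwargs": {
  "deltas": [
    {"dp":[0.18,0.35,0.1],"rot":[-18.5,-0.5,71.4],"claw":0},
    {"dp":[0.18,0.35,0.1],"rot":[-18.5,-0.5,71.4],"claw":0},
    {"dp":[0.18,0.35,0.1],"rot":[-18.5,-0.5,71.4],"claw":0},
    {"dp":[0.18,0.35,0.1],"rot":[-18.5,-0.5,71.4],"claw":0},
    {"dp":[0.18,0.35,0.1],"rot":[-18.5,-0.5,71.4],"claw":0},
    {"dp":[0.18,0.35,0.1],"rot":[-18.5,-0.5,71.4],"claw":0},
    {"dp":[0.18,0.35,0.1],"rot":[-18.5,-0.5,71.4],"claw":0},
    {"dp":[0.18,0.35,0.1],"rot":[-18.5,-0.5,71.4],"claw":0},
    {"dp":[0.18,0.35,0.1],"rot":[-18.5,-0.5,71.4],"claw":0},
    {"dp":[0.18,0.35,0.1],"rot":[-18.5,-0.5,71.4],"claw":0},
    {"dp":[0.18,0.35,0.1],"rot":[-18.5,-0.5,71.4],"claw":0},
    {"dp":[0.18,0.35,0.1],"rot":[-18.5,-0.5,71.4],"claw":0}
  ]
}}

```text
clock: 1.1
ee_pos: [0.3593, -0.1945, 0.3312]
tcp_rot: [0.119, 0.989, 0.004, 0.092]
wrist_force: [0.5, -0.2, -0.4]
width: 1.002
```

```bash
python3 - <<'E'
from h import *
go([.5318,.1587,.3336],frame(-15.3,28,90))
E
```

```text
t 1.1 dp [0.1725 0.3532 0.0024] rot [-18.64  -0.54  71.12] |dp|rows 9.425290431100477 rot rows 10.268140727389707
 q [-0.41 -0.14  1.87 -0.16  1.15 -0.38] F [ 0.5 -0.2 -0.4] M [ 0.14 -0.01 -0.01] w 1.002
```

>>> {"fn": "servo_tool", "kwargs": {
  "deltas": [
    {"dp":[0.16,0.357,0.028],"rot":[-18.6,-0.5,71.1],"claw":0},
    {"dp":[0.16,0.357,0.028],"rot":[-18.6,-0.5,71.1],"claw":0},
    {"dp":[0.16,0.357,0.028],"rot":[-18.6,-0.5,71.1],"claw":0},
    {"dp":[0.16,0.357,0.028],"rot":[-18.6,-0.5,71.1],"claw":0},
    {"dp":[0.16,0.357,0.028],"rot":[-18.6,-0.5,71.1],"claw":0},
    {"dp":[0.16,0.357,0.028],"rot":[-18.6,-0.5,71.1],"claw":0},
    {"dp":[0.16,0.357,0.028],"rot":[-18.6,-0.5,71.1],"claw":0},
    {"dp":[0.16,0.357,0.028],"rot":[-18.6,-0.5,71.1],"claw":0},
    {"dp":[0.16,0.357,0.028],"rot":[-18.6,-0.5,71.1],"claw":0},
    {"dp":[0.16,0.357,0.028],"rot":[-18.6,-0.5,71.1],"claw":0},
    {"dp":[0.16,0.357,0.028],"rot":[-18.6,-0.5,71.1],"claw":0},
    {"dp":[0.16,0.357,0.028],"rot":[-18.6,-0.5,71.1],"claw":0}
  ]
}}

```text
clock: 2.1
ee_pos: [0.5195, 0.1603, 0.3577]
tcp_rot: [0.192, 0.773, 0.586, 0.145]
wrist_force: [-0.3, -0.6, -0.7]
width: 0.996
```

```bash
python3 - <<'E'
from h import *
from cell import vision
go([.5318,.1587,.3336],frame(-15.3,28,90))
f=vision.grab_frame("wrist"); pickle.dump(f,open("w1.pkl","wb")); print(f["fx"],f["cx"],f["cy"],np.round(f["camera_from_world"],3).tolist())
cv2.imwrite("pics/w1.png",cv2.resize(f["pixels"],(800,600),interpolation=cv2.INTER_CUBIC))
E
```

```text
t 2.1 dp [ 0.0123 -0.0016 -0.0241] rot [ 0.02 -0.14  0.38] |dp|rows 0.6494725055635684 rot rows 0.05698572584634162
 q [ 0.46  0.03  1.7  -0.37  1.07 -0.71] F [-0.3 -0.6 -0.7] M [ 0.1   0.17 -0.02] w 0.996
297.3186396354542 255.17780621803794 193.0632443961894 [[0.27, 0.963, -0.001, -0.294], [0.704, -0.197, 0.683, -0.547], [0.657, -0.186, -0.731, 0.118], [0.0, 0.0, 0.0, 1.0]]
```

View pics/w1.png

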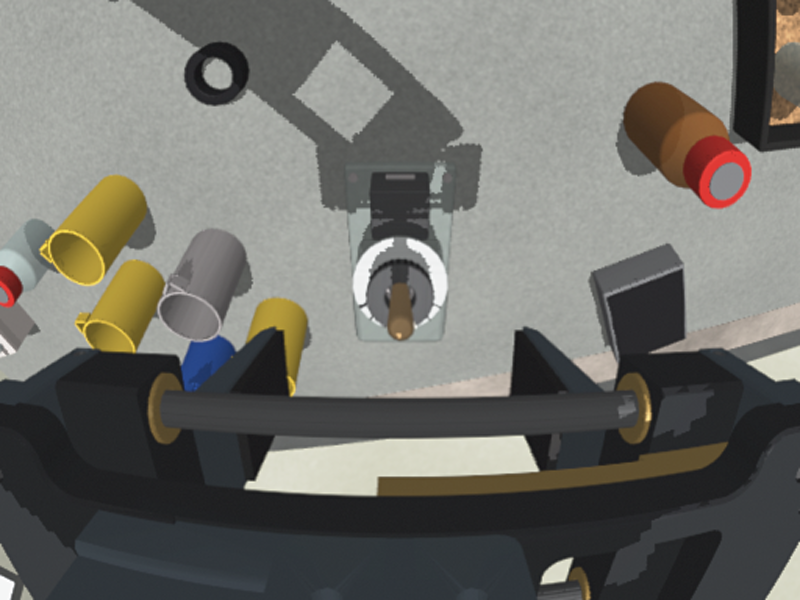

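```bash
cat >> h.py <<'E'
def wray(f,u,v):
    x=np.array([u-f["cx"],v-f["cy"]]); r=np.linalg.norm(x); th=r/f["fx"]
    d=np.r_[x/r*np.sin(th),np.cos(th)]; T=f["camera_from_world"]; return -T[:3,:3].T@T[:3,3],T[:3,:3].T@d
def wproj(f,p):
    q=f["camera_from_world"][:3,:3]@np.asarray(p)+f["camera_from_world"][:3,3]; r=np.hypot(q[0],q[1]); th=np.arctan2(r,q[2])
    return np.array([f["cx"],f["cy"]])+f["fx"]*th*q[:2]/r
E
python3 - <<'E'
from h import *
np.set_printoptions(precision=4,suppress=True)
d=pickle.load(open("f0.pkl","rb")); T,S=d["top"],d["scene"]; w=pickle.load(open("w1.pkl","rb"))
t=lambda x,y: ray(T,(x+.5)/6-.5+190,(y+.5)/6-.5+140)
s=lambda x,y: ray(S,(x+.5)/4-.5+195,(y+.5)/4-.5+145)
W=lambda x,y: wray(w,x/1.5625,y/1.5625)
print("rodtop",tri(t(52,446),s(465,21),W(401,330)))
a=-frame(-15.3,28,90).as_matrix()[:,2]
for k in(0,.149): print(wproj(w,np.array([.549,.154,.3])-k*a)*1.5625)
# ring top face centre: scene (428,228), wrist (400,289)
print("ring",tri(s(428,230),W(400,290)),"rim",tri(t(598,265),s(88,308),W(191,309)))
E
```

```text
rodtop (array([0.5491, 0.1534, 0.3004]), [np.float64(0.00011397737679728434), np.float64(0.0011202559886013838), np.float64(0.001152508557987642)])
[404.3284 328.6691]
[403.0059 270.4516]
ring (array([0.6319, 0.1291, 0.1735]), [np.float64(0.0003584745209825727), np.float64(0.00035847452098259453)]) rim (array([ 0.6507, -0.1187,  0.1127]), [np.float64(0.0032495715562814304), np.float64(0.0016656708730177112), np.float64(0.0026342244606293347)])
```

>>> {"fn": "servo_tool", "kwargs": {
  "deltas": [
    {"dp":[0.018,-0.0045,-0.031],"rot":[0,0,0],"claw":0},
    {"dp":[0.035,-0.009,-0.062],"rot":[0,0,0],"claw":0},
    {"dp":[0.052,-0.0135,-0.0925],"rot":[0,0,0],"claw":0},
    {"dp":[0.052,-0.0135,-0.0925],"rot":[0,0,0],"claw":0.5},
    {"dp":[0.052,-0.0135,-0.0925],"rot":[0,0,0],"claw":1},
    {"dp":[0.052,-0.0135,-0.0925],"rot":[0,0,0],"claw":1},
    {"dp":[0.052,-0.0135,-0.0925],"rot":[0,0,0],"claw":1},
    {"dp":[0.052,-0.0135,-0.0925],"rot":[0,0,0],"claw":1},
    {"dp":[0.052,-0.0135,-0.0925],"rot":[0,0,0],"claw":1},
    {"dp":[0.052,-0.0135,-0.0925],"rot":[0,0,0],"claw":1},
    {"dp":[0.052,-0.0135,-0.0925],"rot":[0,0,0],"claw":1}
  ],
  "newtons": 20
}}

```text
clock: 3.07
ee_pos: [0.5711, 0.1474, 0.2672]
tcp_rot: [0.193, 0.773, 0.586, 0.147]
wrist_force: [-0.1, 0.4, 0.7]
width: 0.445
```

>>> {"fn": "servo_tool", "kwargs": {
  "deltas": [
    {"dp":[0,0,0],"rot":[0,0,0],"claw":1},
    {"dp":[0,0,0],"rot":[0,0,0],"claw":1},
    {"dp":[0,0,0],"rot":[0,0,0],"claw":1},
    {"dp":[0,0,0],"rot":[0,0,0],"claw":1},
    {"dp":[0,0,0],"rot":[0,0,0],"claw":1},
    {"dp":[0,0,0],"rot":[0,0,0],"claw":1},
    {"dp":[0,0,0],"rot":[0,0,0],"claw":1},
    {"dp":[0,0,0],"rot":[0,0,0],"claw":1}
  ],
  "newtons": 20
}}

```text
clock: 3.73
ee_pos: [0.5711, 0.147, 0.2664]
tcp_rot: [0.192, 0.773, 0.586, 0.146]
wrist_force: [-0.3, -1.0, 0.3]
width: 0.147
```

>>> {"fn": "servo_tool", "kwargs": {
  "deltas": [
    {"dp":[-0.009,0.0025,0.0177],"rot":[0,0,0],"claw":1},
    {"dp":[-0.018,0.005,0.0353],"rot":[0,0,0],"claw":1},
    {"dp":[-0.027,0.0075,0.053],"rot":[0,0,0],"claw":1},
    {"dp":[-0.036,0.01,0.0706],"rot":[0,0,0],"claw":1},
    {"dp":[-0.0453,0.0124,0.0883],"rot":[0,0,0],"claw":1},
    {"dp":[-0.0453,0.0124,0.12],"rot":[0,0,0],"claw":1},
    {"dp":[-0.0453,0.0124,0.12],"rot":[0,0,0],"claw":1}
  ]
}}

```text
clock: 4.32
ee_pos: [0.5277, 0.1606, 0.3935]
tcp_rot: [0.194, 0.772, 0.586, 0.152]
wrist_force: [1.3, 0.3, 2.0]
width: 0.15
```

```bash
python3 - <<'E'
from h import *
np.set_printoptions(precision=4,suppress=True)
R0=frame(-3,28,90); 
go([.52,-.11,.387],R0)
E
```

```text
t 4.32 dp [-0.0077 -0.2706 -0.0065] rot [-0.38  0.62 12.54] |dp|rows 6.492644143575893 rot rows 1.7547505483841686
 q [ 0.46  0.03  1.62 -0.35  1.13 -0.75] F [1.3 0.3 2. ] M [0.27 0.07 0.05] w 0.15
```

>>> {"fn": "servo_tool", "kwargs": {
  "deltas": [
    {"dp":[0,-0.27,0],"rot":[-0.4,0.6,12.5],"claw":1},
    {"dp":[0,-0.27,0],"rot":[-0.4,0.6,12.5],"claw":1},
    {"dp":[0,-0.27,0],"rot":[-0.4,0.6,12.5],"claw":1},
    {"dp":[0,-0.27,0],"rot":[-0.4,0.6,12.5],"claw":1},
    {"dp":[0,-0.27,0],"rot":[-0.4,0.6,12.5],"claw":1},
    {"dp":[0,-0.27,0],"rot":[-0.4,0.6,12.5],"claw":1},
    {"dp":[0,-0.27,0],"rot":[-0.4,0.6,12.5],"claw":1},
    {"dp":[0,-0.27,0],"rot":[-0.4,0.6,12.5],"claw":1},
    {"dp":[0,-0.27,0],"rot":[-0.4,0.6,12.5],"claw":1}
  ]
}}

```text
clock: 5.07
ee_pos: [0.5255, -0.1142, 0.3859]
tcp_rot: [0.175, 0.707, 0.667, 0.159]
wrist_force: [-0.6, 0.8, -0.5]
width: 0.15
```

```bash
python3 - <<'E'
from h import *
from cell import vision
np.set_printoptions(precision=4,suppress=True)
go([.5277,-.1094,.3935],frame(-3,28,90))
d={n:vision.grab_frame(n) for n in("scene","top","wrist")}; pickle.dump(d,open("f2.pkl","wb"))
im=np.zeros((600,800,3),np.uint8)
foot=np.array([.626,-.114,.246])
for i,(n,pr) in enumerate((("scene",proj),("top",proj),("wrist",wproj))):
    c=pr(d[n],foot+np.array([-.03,0,0])).astype(int) if n!="wrist" else np.array([256,180]); print(n,c)
    if i<2:
        p=cv2.getRectSubPix(d[n]["pixels"],(80,100),(float(c[0]),float(c[1]))); im[0:500,i*400:(i+1)*400]=cv2.resize(p,(400,500),interpolation=cv2.INTER_CUBIC)
    else: w=cv2.resize(d[n]["pixels"],(800,600)); 
cv2.imwrite("pics/st2.png",im[:500]); cv2.imwrite("pics/w2.png",w)
E
```

```text
t 5.07 dp [0.0022 0.0048 0.0076] rot [ 0.45 -0.61  0.46] |dp|rows 0.22125978632334137 rot rows 0.1237876435843293
 q [-0.29 -0.03  1.7   0.12  1.01 -1.85] F [-0.6  0.8 -0.5] M [0.16 0.18 0.04] w 0.15
scene [217 174]
top [291 198]
wrist [256 180]
```

View pics/st2.png

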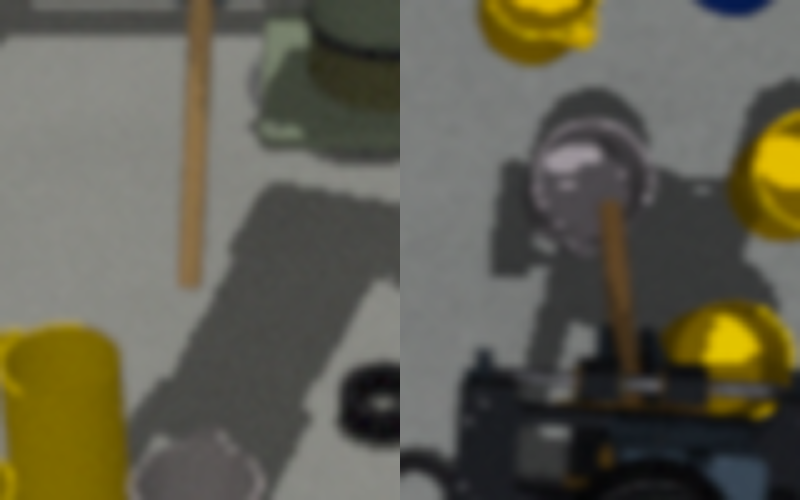

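```bash
python3 - <<'E'
from h import *
np.set_printoptions(precision=4,suppress=True)
d=pickle.load(open("f2.pkl","rb"))
m=lambda n,c,x,y: ray(d[n],c[0]+(x+.5)/5-.5-39.5,c[1]+(y+.5)/5-.5-49.5)
s=lambda x,y:m("scene",(217,174),x,y); t=lambda x,y:m("top",(291,198),x,y)
foot,e=tri(s(190,285),t(210,204)); print("foot",foot,e)
# direction: intersect planes through both images' rod lines
c1,r1=s(190,285); _,r2=s(201,15); c2,r3=t(210,204); _,r4=t(228,350)
a=np.cross(np.cross(r1,r2),np.cross(r3,r4)); a/=np.linalg.norm(a); a*=np.sign(a[2])
print("dir",a,"tilt",np.degrees(np.arccos(a[2])),"yaw",np.degrees(np.arctan2(-a[1],-a[0])))
tcp=np.array([.5255,-.1142,.3859]); k=(tcp-foot)@a; print("along",k,"off",tcp-foot-k*a)
print("cup",onz(t(193,182),.12), onz(t(195,180),.12))
E
```

```text
foot [ 0.6254 -0.1188  0.2426] [np.float64(0.00030011351323179784), np.float64(0.0003001135132318246)]
dir [-0.4416  0.0486  0.8959] tilt 26.37437960444408 yaw -6.27965461209979
along 0.17267943254955537 off [-0.0236 -0.0038 -0.0114]
cup [ 0.6507 -0.12    0.12  ] [ 0.652  -0.1213  0.12  ]
```

>>> {"fn": "servo_tool", "kwargs": {
  "deltas": [
    {"dp":[0.012,0,-0.01],"rot":[0.3,6,0],"claw":1},
    {"dp":[0.023,0,-0.04],"rot":[0.6,12,0],"claw":1},
    {"dp":[0.023,0,-0.075],"rot":[0.6,12,0],"claw":1},
    {"dp":[0.023,0,-0.075],"rot":[0.6,12,0],"claw":1},
    {"dp":[0.023,0,-0.075],"rot":[0.6,12,0],"claw":1}
  ]
}}

```text
clock: 5.63
ee_pos: [0.5482, -0.1085, 0.3095]
tcp_rot: [0.098, 0.718, 0.684, 0.088]
wrist_force: [0.8, -0.5, 0.4]
width: 0.15
```

```bash
python3 - <<'E'
from h import *
from cell import vision
np.set_printoptions(precision=4,suppress=True)
go([.556,-.114,.293],frame(-3,16,90))
d={n:vision.grab_frame(n) for n in("scene","top")}; pickle.dump(d,open("f3.pkl","wb"))
im=np.zeros((600,800,3),np.uint8)
for i,(n,c) in enumerate((("scene",(217,205)),("top",(291,180)))):
    print(n,proj(d[n],[.616,-.117,.15]))
    p=cv2.getRectSubPix(d[n]["pixels"],(80,100),(float(c[0]),float(c[1]))); im[0:500,i*400:(i+1)*400]=cv2.resize(p,(400,500),interpolation=cv2.INTER_CUBIC)
cv2.imwrite("pics/st3.png",im[:500])
E
```

```text
t 5.63 dp [ 0.0078 -0.0055 -0.0165] rot [ 0.38 -0.84 -0.15] |dp|rows 0.45829416553057095 rot rows 0.13118546366323397
 q [-0.24  0.12  1.65  0.05  1.1  -1.78] F [ 0.8 -0.5  0.4] M [ 0.13  0.02 -0.02] w 0.15
scene [217.0959 204.8016]
top [289.6769 194.4861]
```

View pics/st3.png

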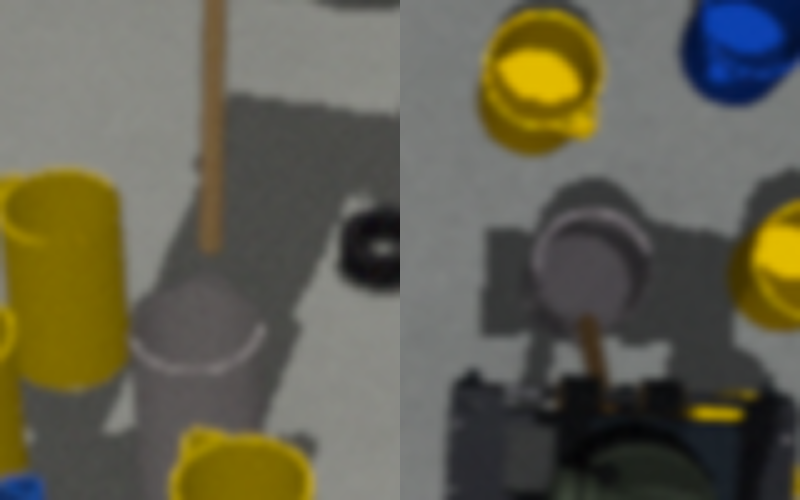

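```bash
python3 - <<'E'
from h import *
np.set_printoptions(precision=4,suppress=True)
d=pickle.load(open("f3.pkl","rb"))
m=lambda n,c,x,y: ray(d[n],c[0]+(x+.5)/5-.5-39.5,c[1]+(y+.5)/5-.5-49.5)
s=lambda x,y:m("scene",(217,205),x,y); t=lambda x,y:m("top",(291,180),x,y)
foot,e=tri(s(210,248),t(188,319)); print("foot",foot,e)
b=np.array([.5482,-.1085,.3095])-foot; print(b,np.linalg.norm(b),np.degrees(np.arccos(b[2]/np.linalg.norm(b))))
print("cup",onz(t(192,270),.12),onz(s(197,330),.12))
E
```

```text
foot [ 0.6177 -0.1124  0.1519] [np.float64(0.0013811860229718995), np.float64(0.0013811860229719134)]
[-0.0695  0.0039  0.1576] 0.1723044439784409 23.824090643161345
cup [ 0.652  -0.1194  0.12  ] [ 0.6546 -0.1178  0.12  ]
```

>>> {"fn": "servo_tool", "kwargs": {
  "deltas": [
    {"dp":[0.002,-0.0065,0],"rot":[0,0,0],"claw":1},
    {"dp":[0.008,-0.0065,-0.02],"rot":[0,0,0],"claw":1},
    {"dp":[0.017,-0.0065,-0.04],"rot":[0,0,0],"claw":1},
    {"dp":[0.026,-0.0065,-0.06],"rot":[0,0,0],"claw":1},
    {"dp":[0.035,-0.0065,-0.08],"rot":[0,0,0],"claw":1},
    {"dp":[0.043,-0.0065,-0.1],"rot":[0,0,0],"claw":1},
    {"dp":[0.052,-0.0065,-0.12],"rot":[0,0,0],"claw":1},
    {"dp":[0.052,-0.0065,-0.12],"rot":[0,0,0],"claw":1}
  ]
}}

```text
clock: 6.4
ee_pos: [0.6008, -0.1172, 0.1897]
tcp_rot: [0.099, 0.719, 0.682, 0.089]
wrist_force: [0.4, 0.5, -0.5]
width: 0.152
```

>>> {"fn": "servo_tool", "kwargs": {
  "deltas": [
    {"dp":[0.003,0,-0.006],"rot":[0,0,0],"claw":1},
    {"dp":[0.005,0,-0.012],"rot":[0,0,0],"claw":1},
    {"dp":[0.008,0,-0.018],"rot":[0,0,0],"claw":1},
    {"dp":[0.008,0,-0.018],"rot":[0,0,0],"claw":1}
  ]
}}

```text
clock: 6.73
ee_pos: [0.609, -0.1171, 0.1735]
tcp_rot: [0.101, 0.718, 0.682, 0.089]
wrist_force: [0.5, 0.6, -0.9]
width: 0.148
```

```bash
python3 - <<'E'
from h import *
from cell import vision
go([.6082,-.115,.1715],frame(-3,16,90))
f=vision.grab_frame("wrist"); pickle.dump(f,open("w4.pkl","wb"))
cv2.imwrite("pics/w4.png",cv2.resize(f["pixels"],(800,600),interpolation=cv2.INTER_CUBIC))
E
```

```text
t 6.73 dp [-0.0008  0.0021 -0.002 ] rot [ 0.46 -0.56  0.02] |dp|rows 0.07172379117182895 rot rows 0.1020169323335439
 q [-0.23  0.31  1.76  0.05  0.8  -1.78] F [ 0.5  0.6 -0.9] M [0.1  0.04 0.02] w 0.148
```

View pics/w4.png

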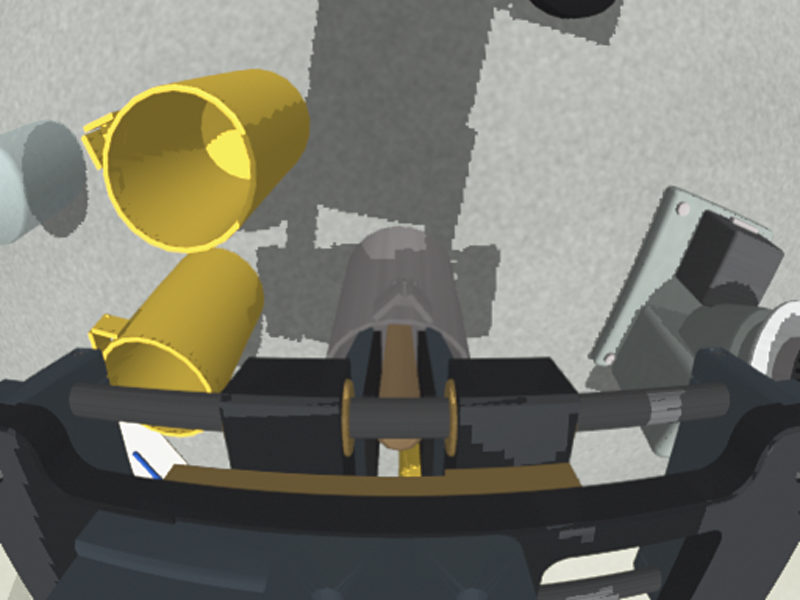

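>>> {"fn": "servo_tool", "kwargs": {
  "deltas": [
    {"dp":[0,0,-0.001],"rot":[0,0,0],"claw":1},
    {"dp":[0,0,-0.003],"rot":[0,0,0],"claw":1},
    {"dp":[0,0,-0.003],"rot":[0,0,0],"claw":1}
  ]
}}

```text
clock: 7.03
ee_pos: [0.6092, -0.1171, 0.1713]
tcp_rot: [0.101, 0.718, 0.682, 0.09]
wrist_force: [-0.3, -0.2, 2.2]
width: 0.152
```

>>> {"fn": "servo_tool", "kwargs": {
  "deltas": [
    {"dp":[0,0,0],"rot":[0,0,0],"claw":0.8},
    {"dp":[0,0,0],"rot":[0,0,0],"claw":0.75},
    {"dp":[0,0,0],"rot":[0,0,0],"claw":0.7},
    {"dp":[0,0,0],"rot":[0,0,0],"claw":0.5},
    {"dp":[0,0,0],"rot":[0,0,0],"claw":0.3},
    {"dp":[0,0,0],"rot":[0,0,0],"claw":0},
    {"dp":[0,0,0],"rot":[0,0,0],"claw":0},
    {"dp":[0,0,0],"rot":[0,0,0],"claw":0},
    {"dp":[0,0,0],"rot":[0,0,0],"claw":0},
    {"dp":[0,0,0],"rot":[0,0,0],"claw":0},
    {"dp":[0,0,0],"rot":[0,0,0],"claw":0},
    {"dp":[0,0,0],"rot":[0,0,0],"claw":0}
  ]
}}

```text
clock: 8.03
ee_pos: [0.6088, -0.117, 0.1705]
tcp_rot: [0.1, 0.718, 0.682, 0.089]
wrist_force: [-0.2, 0.6, 0.4]
width: 0.929
```

```bash
python3 - <<'E'
from h import *
from cell import vision
go([.6082,-.115,.1715],frame(-3,16,90))
f=vision.grab_frame("wrist"); pickle.dump(f,open("w5.pkl","wb"))
g=vision.grab_frame("scene")["pixels"]
im=np.zeros((500,800,3),np.uint8)
im[:,:400]=cv2.resize(f["pixels"][150:350,176:336],(400,500)); im[:,400:]=cv2.resize(g[150:250,177:257],(400,500),interpolation=cv2.INTER_CUBIC)
cv2.imwrite("pics/w5.png",im)
E
```

```text
t 8.03 dp [-0.0006  0.002   0.001 ] rot [ 0.46 -0.58  0.01] |dp|rows 0.05587389091769281 rot rows 0.10362844265574779
 q [-0.23  0.32  1.76  0.05  0.8  -1.78] F [-0.2  0.6  0.4] M [0.1  0.03 0.01] w 0.929
```

View pics/w5.png

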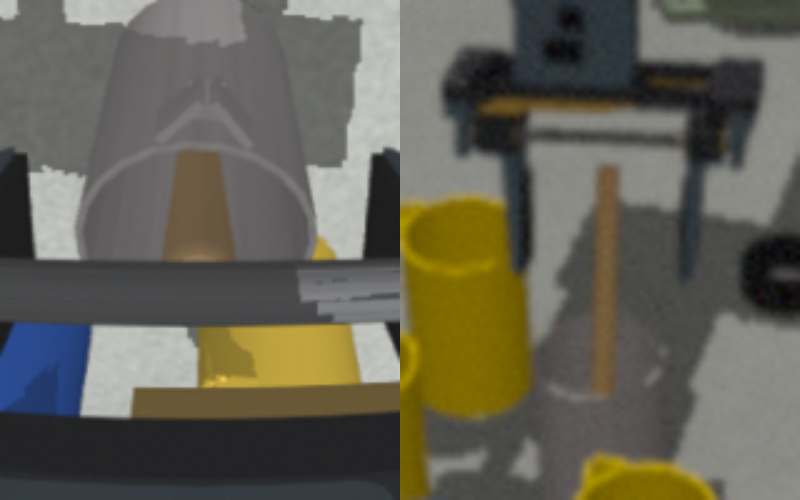

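>>> {"fn": "servo_tool", "kwargs": {
  "deltas": [
    {"dp":[-0.008,0,0.018],"rot":[0,0,0],"claw":0},
    {"dp":[-0.017,0,0.036],"rot":[0,0,0],"claw":0},
    {"dp":[-0.025,0,0.054],"rot":[0,0,0],"claw":0},
    {"dp":[-0.034,0,0.072],"rot":[0,0,0],"claw":0},
    {"dp":[-0.042,0,0.09],"rot":[0,0,0],"claw":0},
    {"dp":[-0.05,0,0.12],"rot":[0,0,0],"claw":0},
    {"dp":[-0.05,0,0.15],"rot":[0,0,0],"claw":0},
    {"dp":[-0.05,0,0.15],"rot":[0,0,0],"claw":0}
  ]
}}

```text
clock: 8.8
ee_pos: [0.5613, -0.1177, 0.3279]
tcp_rot: [0.106, 0.718, 0.682, 0.093]
wrist_force: [0.4, -0.7, 0.4]
width: 1.0
```

```bash
python3 - <<'E'
from h import *
go([.588,.142,.26],frame(-15.3,28,90))
E
```

```text
t 8.8 dp [ 0.0267  0.2597 -0.0679] rot [ -1.25 -11.77 -12.16] |dp|rows 6.46992581978691 rot rows 2.369767928172115
 q [-0.25  0.13  1.6   0.05  1.13 -1.79] F [ 0.4 -0.7  0.4] M [ 0.08 -0.06 -0.01] w 1.0
```

>>> {"fn": "servo_tool", "kwargs": {
  "deltas": [
    {"dp":[0.027,0.26,0],"rot":[-1.2,-11.8,-12.2],"claw":0},
    {"dp":[0.027,0.26,0],"rot":[-1.2,-11.8,-12.2],"claw":0},
    {"dp":[0.027,0.26,0],"rot":[-1.2,-11.8,-12.2],"claw":0},
    {"dp":[0.027,0.26,0],"rot":[-1.2,-11.8,-12.2],"claw":0},
    {"dp":[0.027,0.26,-0.03],"rot":[-1.2,-11.8,-12.2],"claw":0},
    {"dp":[0.027,0.26,-0.068],"rot":[-1.2,-11.8,-12.2],"claw":0},
    {"dp":[0.027,0.26,-0.068],"rot":[-1.2,-11.8,-12.2],"claw":0},
    {"dp":[0.027,0.26,-0.068],"rot":[-1.2,-11.8,-12.2],"claw":0},
    {"dp":[0.027,0.26,-0.068],"rot":[-1.2,-11.8,-12.2],"claw":0}
  ]
}}

```text
clock: 9.55
ee_pos: [0.5845, 0.1459, 0.2486]
tcp_rot: [0.185, 0.772, 0.592, 0.142]
wrist_force: [-0.8, -0.1, -0.1]
width: 1.0
```

```bash
python3 - <<'E'
from h import *
from cell import vision
go([.588,.142,.26],frame(-15.3,28,90))
f=vision.grab_frame("wrist"); pickle.dump(f,open("w6.pkl","wb"))
g=vision.grab_frame("top"); pickle.dump(g,open("t6.pkl","wb"))
im=np.zeros((600,800,3),np.uint8)
im=cv2.resize(f["pixels"][100:260,150:363],(799,600),interpolation=cv2.INTER_CUBIC)
cv2.imwrite("pics/w6.png",im); print(wproj(f,[.632,.129,.1735]))
E
```

```text
t 9.55 dp [ 0.0035 -0.0039  0.0114] rot [-0.32 -1.   -0.26] |dp|rows 0.3016499468745661 rot rows 0.1506712300598291
 q [ 0.37  0.18  1.8  -0.38  0.81 -0.73] F [-0.8 -0.1 -0.1] M [ 0.09  0.06 -0.01] w 1.0
[251.49055037 213.50514552]
```

View pics/w6.png

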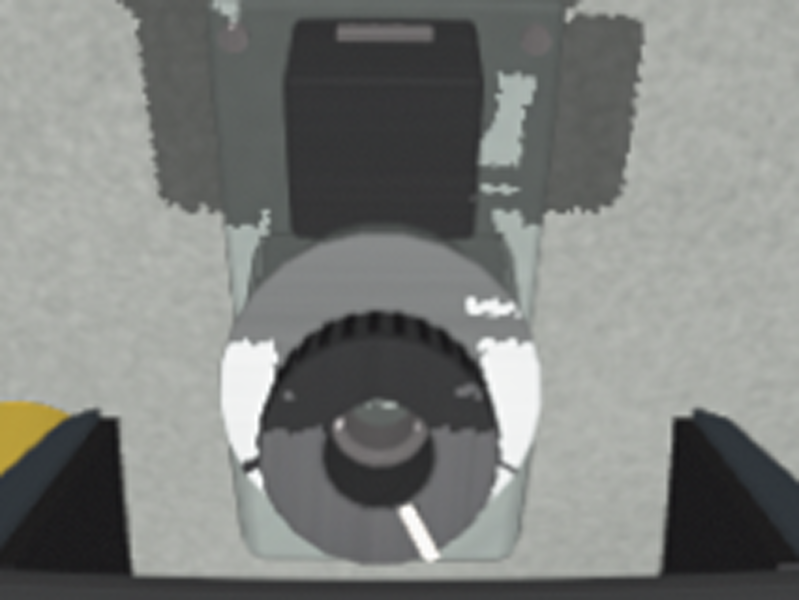

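```bash
python3 - <<'E'
from h import *
np.set_printoptions(precision=4,suppress=True)
w=pickle.load(open("w6.pkl","rb"))
F=R.from_euler('ZY',[-15.3,-28],degrees=True).as_matrix()
toc=lambda p:((p-np.array([150,100])+.5)*3.75-.5)
th=np.radians(np.arange(0,360,3))
def circ(c,r,k): # k below top
    P=c-k*F[:,2]+r*(np.cos(th)[:,None]*F[:,0]+np.sin(th)[:,None]*F[:,1]); return np.array([toc(wproj(w,p)) for p in P])
def res(c):
    a=circ(c,.028,0);b=circ(c,.0125,0);d=circ(c,.044,.049)
    return [a[:,0].min()-262,a[:,0].max()-500,a[:,1].max()-563,b[:,0].min()-323,b[:,0].max()-435,b[:,1].max()-507,d[:,0].min()-221,d[:,0].max()-541,d[:,1].min()-232]
s=least_squares(res,[.632,.129,.1735]); c=s.x; print(c,np.round(s.fun,1))
print("x-weighted depth only, grip pt",c-.013*F[:,2])
def ang(u,v):
    o,r=wray(w,150+(u+.5)/3.75-.5,100+(v+.5)/3.75-.5); n=F[:,2]; p=o+r*((c-o)@n)/(r@n); q=F.T@(p-c); return np.degrees(np.arctan2(q[1],q[0])),np.hypot(*q[:2])
print(ang(403,508),ang(433,558))
for k in range(7):
    A=np.radians(-60+20*k); print(k,[toc(wproj(w,c+r*(np.cos(A)*F[:,0]+np.sin(A)*F[:,1])-kk*F[:,2])).round() for r,kk in((.013,0),(.028,0),(.043,.049))])
E
```

```text
[0.6352 0.1276 0.1788] [-3.3  0.7  1.1  2.4 -1.3 -2.7  0.5  1.2  1.9]
x-weighted depth only, grip pt [0.6411 0.126  0.1673]
(np.float64(22.22320913946282), np.float64(0.014503822729151941)) (np.float64(25.74725321150119), np.float64(0.029281822205363805))
0 [array([331., 480.]), array([277., 509.]), array([249., 467.])]
1 [array([344., 494.]), array([304., 539.]), array([284., 505.])]
2 [array([361., 503.]), array([340., 557.]), array([330., 530.])]
3 [array([380., 506.]), array([380., 564.]), array([382., 539.])]
4 [array([399., 503.]), array([420., 558.]), array([433., 531.])]
5 [array([415., 494.]), array([456., 539.]), array([480., 506.])]
6 [array([428., 480.]), array([483., 510.]), array([515., 468.])]
```

>>> {"fn": "servo_tool", "kwargs": {
  "deltas": [
    {"dp":[0.015,-0.0085,0],"rot":[-0.3,-1,-0.3],"claw":0},
    {"dp":[0.0265,-0.0115,-0.022],"rot":[-0.3,-1,-0.3],"claw":0},
    {"dp":[0.0265,-0.0115,-0.022],"rot":[-0.3,-1,-0.3],"claw":0},
    {"dp":[0.0265,-0.0115,-0.022],"rot":[-0.3,-1,-0.3],"claw":0}
  ]
}}

```text
clock: 9.98
ee_pos: [0.6127, 0.1295, 0.2304]
tcp_rot: [0.194, 0.773, 0.585, 0.148]
wrist_force: [0.7, -0.5, 0.7]
width: 1.001
```

```bash
python3 - <<'E'
from h import *
go([.642,.1257,.1655],frame(-15.3,28,90))
E
```

```text
t 9.98 dp [ 0.0293 -0.0038 -0.0649] rot [-0.05  0.31  0.44] |dp|rows 1.7101053602625935 rot rows 0.0762645037903276
 q [ 0.33  0.23  1.8  -0.41  0.74 -0.72] F [ 0.7 -0.5  0.7] M [ 0.14  0.14 -0.01] w 1.001
```

>>> {"fn": "servo_tool", "kwargs": {
  "deltas": [
    {"dp":[0.01,-0.001,-0.022],"rot":[0,0,0],"claw":0},
    {"dp":[0.02,-0.0025,-0.044],"rot":[0,0,0],"claw":0},
    {"dp":[0.0293,-0.0038,-0.065],"rot":[0,0,0],"claw":0},
    {"dp":[0.0293,-0.0038,-0.065],"rot":[0,0,0],"claw":0},
    {"dp":[0.0293,-0.0038,-0.065],"rot":[0,0,0],"claw":0}
  ]
}}

```text
clock: 10.4
ee_pos: [0.6417, 0.1269, 0.1658]
tcp_rot: [0.194, 0.773, 0.586, 0.149]
wrist_force: [0.4, -0.0, 1.2]
width: 0.998
```

```bash
python3 - <<'E'
from h import *
go([.642,.1257,.1655],frame(-15.3,28,90))
E
```

```text
t 10.4 dp [ 0.0003 -0.0012 -0.0003] rot [-0.07  0.32  0.35] |dp|rows 0.029980689444753985 rot rows 0.06700196081180207
 q [ 0.3   0.33  1.83 -0.47  0.6  -0.66] F [ 0.4 -0.   1.2] M [0.19 0.16 0.03] w 0.998
```

Close on the ring.

>>> {"fn": "servo_tool", "kwargs": {
  "deltas": [
    {"dp":[0,0,0],"rot":[0,0,0],"claw":0.3},
    {"dp":[0,0,0],"rot":[0,0,0],"claw":0.5},
    {"dp":[0,0,0],"rot":[0,0,0],"claw":0.6},
    {"dp":[0,0,0],"rot":[0,0,0],"claw":0.6},
    {"dp":[0,0,0],"rot":[0,0,0],"claw":0.6},
    {"dp":[0,0,0],"rot":[0,0,0],"claw":0.6},
    {"dp":[0,0,0],"rot":[0,0,0],"claw":0.6},
    {"dp":[0,0,0],"rot":[0,0,0],"claw":0.6},
    {"dp":[0,0,0],"rot":[0,0,0],"claw":0.6}
  ],
  "newtons": 20
}}

```text
clock: 11.15
ee_pos: [0.6413, 0.1266, 0.1661]
tcp_rot: [0.194, 0.773, 0.586, 0.148]
wrist_force: [-2.5, -4.4, 5.8]
width: 0.605
```

```bash
python3 - <<'E'
from h import *
go([.642,.1257,.1655],frame(-15.3,28,90))
print("axis a (ccw rotvec 60deg):",R.from_euler('ZY',[-15.3,-28],degrees=True).as_matrix()[:,2]*60)
E
```

```text
t 11.15 dp [ 0.0007 -0.0009 -0.0006] rot [0.02 0.32 0.33] |dp|rows 0.030932943410642264 rot rows 0.06402369233755016
 q [ 0.3   0.33  1.83 -0.47  0.61 -0.66] F [-2.5 -4.4  5.8] M [-0.72  0.23 -0.44] w 0.605
axis a (ccw rotvec 60deg): [-27.16993672   7.43285359  52.97685557]
```

>>> {"fn": "servo_tool", "kwargs": {
  "deltas": [
    {"dp":[0,-0.001,0],"rot":[3.17,-0.87,-6.18],"claw":0.6},
    {"dp":[0,-0.001,0],"rot":[6.34,-1.73,-12.36],"claw":0.6},
    {"dp":[0,-0.001,0],"rot":[9.51,-2.6,-18.54],"claw":0.6},
    {"dp":[0,-0.001,0],"rot":[12.68,-3.47,-24.72],"claw":0.6},
    {"dp":[0,-0.001,0],"rot":[15.85,-4.34,-30.9],"claw":0.6},
    {"dp":[0,-0.001,0],"rot":[19.02,-5.2,-37.08],"claw":0.6},
    {"dp":[0,-0.001,0],"rot":[22.19,-6.07,-43.26],"claw":0.6},
    {"dp":[0,-0.001,0],"rot":[25.36,-6.94,-49.44],"claw":0.6},
    {"dp":[0,-0.001,0],"rot":[28.53,-7.81,-55.62],"claw":0.6},
    {"dp":[0,-0.001,0],"rot":[31.7,-8.67,-61.8],"claw":0.6},
    {"dp":[0,-0.001,0],"rot":[31.7,-8.67,-61.8],"claw":0.6}
  ]
}}

```text
clock: 12.07
ee_pos: [0.6409, 0.1262, 0.166]
tcp_rot: [0.075, 0.969, 0.034, 0.231]
wrist_force: [-4.7, -3.0, 5.7]
width: 0.606
```

```bash
cat >> h.py <<'E'
def ringst():
    from cell import monitor
    s=monitor.get_state(); q=s["tcp_rot"]; Rc=R.from_quat([q[1],q[2],q[3],q[0]])
    F=R.from_euler('ZY',[-15.3,-28],degrees=True); a=F.as_matrix()[:,2]
    x=F.inv().apply(Rc.as_matrix()[:,0]); print("t",round(s["clock"],2),"jaw",np.degrees(np.arctan2(x[1],x[0])),"axis moment",s["ft_torque"]@a,"F",np.round(s["wrist_force"],1),"M",np.round(s["ft_torque"],2),"p",np.round(s["ee_pos"],4),"q",np.round(s["q"],2),"w",round(s["width"],3))
E
python3 -c "
from h import *
ringst()"
```

```text
t 12.07 jaw 19.417961358767386 axis moment -0.03466514004293909 F [-4.7 -3.   5.7] M [-0.38  0.48 -0.3 ] p [0.6409 0.1262 0.166 ] q [ 0.3   0.33  1.83 -0.47  0.61  0.57] w 0.606
```

>>> {"fn": "servo_tool", "kwargs": {
  "deltas": [
    {"dp":[0,0,0],"rot":[1.36,-0.37,-2.65],"claw":0.6},
    {"dp":[0,0,0],"rot":[2.72,-0.74,-5.3],"claw":0.6},
    {"dp":[0,0,0],"rot":[4.08,-1.11,-7.95],"claw":0.6},
    {"dp":[0,0,0],"rot":[4.08,-1.11,-7.95],"claw":0.6}
  ]
}}

```text
clock: 12.4
ee_pos: [0.6409, 0.1262, 0.1659]
tcp_rot: [0.057, 0.969, -0.041, 0.235]
wrist_force: [-4.7, -1.3, 5.4]
width: 0.608
```

```bash
python3 -c "
from h import *
ringst()"
```

```text
t 12.4 jaw 10.540982496878904 axis moment 0.003358970690637137 F [-4.7 -1.3  5.4] M [-0.41  0.49 -0.28] p [0.6409 0.1262 0.1659] q [ 0.3   0.33  1.83 -0.47  0.61  0.72] w 0.608
```

>>> {"fn": "servo_tool", "kwargs": {
  "deltas": [
    {"dp":[0,0,0],"rot":[0.91,-0.25,-1.77],"claw":0.6},
    {"dp":[0,0,0],"rot":[1.36,-0.37,-2.65],"claw":0.6},
    {"dp":[0,0,0],"rot":[1.36,-0.37,-2.65],"claw":0.6}
  ]
}}

```text
clock: 12.65
ee_pos: [0.6409, 0.1262, 0.1659]
tcp_rot: [0.051, 0.968, -0.066, 0.237]
wrist_force: [-5.5, -2.1, 5.8]
width: 0.604
```

```bash
python3 -c "
from h import *
ringst()"
```

```text
t 12.65 jaw 7.602137374900145 axis moment -0.10099238056628002 F [-5.5 -2.1  5.8] M [-0.41  0.51 -0.4 ] p [0.6409 0.1262 0.1659] q [ 0.3   0.33  1.83 -0.47  0.62  0.77] w 0.604
```

>>> {"fn": "servo_tool", "kwargs": {
  "deltas": [
    {"dp":[0,0,0],"rot":[0.91,-0.25,-1.77],"claw":0.6},
    {"dp":[0,0,0],"rot":[1.36,-0.37,-2.65],"claw":0.6},
    {"dp":[0,0,0],"rot":[1.36,-0.37,-2.65],"claw":0.6}
  ]
}}

```text
clock: 12.9
ee_pos: [0.6408, 0.1263, 0.1659]
tcp_rot: [0.045, 0.966, -0.091, 0.238]
wrist_force: [-4.9, -1.8, 5.5]
width: 0.607
```

```bash
python3 -c "
from h import *
ringst()"
```

```text
t 12.9 jaw 4.606666780623425 axis moment -0.06761600444584115 F [-4.9 -1.8  5.5] M [-0.41  0.58 -0.37] p [0.6408 0.1263 0.1659] q [ 0.3   0.33  1.83 -0.47  0.62  0.82] w 0.607
```

>>> {"fn": "servo_tool", "kwargs": {
  "deltas": [
    {"dp":[0,0,0],"rot":[0.91,-0.25,-1.77],"claw":0.6},
    {"dp":[0,0,0],"rot":[1.36,-0.37,-2.65],"claw":0.6},
    {"dp":[0,0,0],"rot":[1.36,-0.37,-2.65],"claw":0.6}
  ]
}}

```text
clock: 13.15
ee_pos: [0.6409, 0.1264, 0.1658]
tcp_rot: [0.039, 0.963, -0.115, 0.239]
wrist_force: [-5.1, -1.5, 5.2]
width: 0.598
```

```bash
python3 -c "
from h import *
ringst()"
```

```text
t 13.15 jaw 1.7335171416347102 axis moment 0.3953330946777473 F [-5.1 -1.5  5.2] M [-0.46  0.58  0.13] p [0.6409 0.1264 0.1658] q [ 0.3   0.33  1.83 -0.47  0.62  0.88] w 0.598
```

>>> {"fn": "servo_tool", "kwargs": {
  "deltas": [
    {"dp":[0,0,0],"rot":[0.68,-0.19,-1.32],"claw":0.6},
    {"dp":[0,0,0],"rot":[0.68,-0.19,-1.32],"claw":0.6}
  ]
}}

```text
clock: 13.32
ee_pos: [0.641, 0.1266, 0.1657]
tcp_rot: [0.035, 0.962, -0.128, 0.239]
wrist_force: [-5.2, -1.3, 4.9]
width: 0.603
```

```bash
python3 -c "
from h import *
ringst()"
```

```text
t 13.32 jaw 0.2216946365598099 axis moment 0.26021840946561 F [-5.2 -1.3  4.9] M [-0.36  0.62  0.02] p [0.641  0.1266 0.1657] q [ 0.3   0.33  1.83 -0.46  0.61  0.9 ] w 0.603
```

>>> {"fn": "servo_tool", "kwargs": {
  "deltas": [
    {"dp":[0,0,0],"rot":[-3.17,0.87,6.18],"claw":0.6},
    {"dp":[0,0,0],"rot":[-6.34,1.73,12.36],"claw":0.6},
    {"dp":[0,0,0],"rot":[-9.51,2.6,18.54],"claw":0.6},
    {"dp":[0,0,0],"rot":[-12.68,3.47,24.72],"claw":0.6},
    {"dp":[0,0,0],"rot":[-15.85,4.34,30.9],"claw":0.6},
    {"dp":[0,0,0],"rot":[-19.02,5.2,37.08],"claw":0.6},
    {"dp":[0,0,0],"rot":[-22.19,6.07,43.26],"claw":0.6},
    {"dp":[0,0,0],"rot":[-25.36,6.94,49.44],"claw":0.6},
    {"dp":[0,0,0],"rot":[-27.6,7.56,53.9],"claw":0.6},
    {"dp":[0,0,0],"rot":[-27.6,7.56,53.9],"claw":0.6},
    {"dp":[0,0,0],"rot":[-27.6,7.56,53.9],"claw":0.6}
  ]
}}

```text
clock: 14.23
ee_pos: [0.641, 0.1266, 0.1657]
tcp_rot: [0.152, 0.893, 0.378, 0.191]
wrist_force: [-6.1, -0.9, 5.4]
width: 0.595
```

```bash
python3 -c "
from h import *
ringst()"
```

```text
t 14.23 jaw 61.17471849095172 axis moment -0.06848742973181102 F [-6.1 -0.9  5.4] M [-0.26  0.67 -0.3 ] p [0.641  0.1266 0.1657] q [ 0.3   0.33  1.83 -0.47  0.61 -0.16] w 0.595
```

>>> {"fn": "servo_tool", "kwargs": {
  "deltas": [
    {"dp":[0,0,0],"rot":[0,0,0],"claw":0.4},
    {"dp":[0,0,0],"rot":[0,0,0],"claw":0.2},
    {"dp":[0,0,0],"rot":[0,0,0],"claw":0},
    {"dp":[0,0,0],"rot":[0,0,0],"claw":0},
    {"dp":[0,0,0],"rot":[0,0,0],"claw":0},
    {"dp":[0,0,0],"rot":[0,0,0],"claw":0},
    {"dp":[-0.014,0.0037,0.0265],"rot":[0,0,0],"claw":0},
    {"dp":[-0.027,0.0074,0.053],"rot":[0,0,0],"claw":0},
    {"dp":[-0.041,0.0112,0.0795],"rot":[0,0,0],"claw":0},
    {"dp":[-0.041,0.0112,0.0795],"rot":[0,0,0],"claw":0},
    {"dp":[-0.041,0.0112,0.0795],"rot":[0,0,0],"claw":0}
  ]
}}

```text
clock: 15.15
ee_pos: [0.601, 0.1385, 0.247]
tcp_rot: [0.152, 0.893, 0.378, 0.193]
wrist_force: [0.7, -0.3, -0.9]
width: 1.0
```

```bash
python3 - <<'E'
from h import *
ringst()
go([.580,.142,.25],frame(-15.3,28,90))
E
```

```text
t 15.15 jaw 61.16023658019259 axis moment -0.025537762084310342 F [ 0.7 -0.3 -0.9] M [ 0.1   0.16 -0.  ] p [0.601  0.1385 0.247 ] q [ 0.35  0.2   1.79 -0.4   0.78 -0.21] w 1.0
t 15.15 dp [-0.021   0.0035  0.003 ] rot [-13.08   4.    25.39] |dp|rows 0.516424109666321 rot rows 4.028450411204145
 q [ 0.35  0.2   1.79 -0.4   0.78 -0.21] F [ 0.7 -0.3 -0.9] M [ 0.1   0.16 -0.  ] w 1.0
```

>>> {"fn": "servo_tool", "kwargs": {
  "deltas": [
    {"dp":[-0.025,0.007,0.015],"rot":[-13.1,4,25.4],"claw":0},
    {"dp":[-0.025,0.007,0.015],"rot":[-13.1,4,25.4],"claw":0},
    {"dp":[-0.025,0.007,0.015],"rot":[-13.1,4,25.4],"claw":0},
    {"dp":[-0.025,0.007,0.015],"rot":[-13.1,4,25.4],"claw":0},
    {"dp":[-0.025,0.007,0.015],"rot":[-13.1,4,25.4],"claw":0},
    {"dp":[-0.025,0.007,0.015],"rot":[-13.1,4,25.4],"claw":0}
  ]
}}

```text
clock: 15.65
ee_pos: [0.5755, 0.1446, 0.2585]
tcp_rot: [0.192, 0.773, 0.588, 0.144]
wrist_force: [0.1, 0.5, 0.2]
width: 1.002
```

```bash
python3 - <<'E'
from h import *
from cell import vision
f=vision.grab_frame("wrist"); pickle.dump(f,open("w7.pkl","wb"))
c=wproj(f,[.6352,.1276,.1788]).astype(int); x0,y0=c[0]-60,c[1]-60; print(x0,y0)
im=np.zeros((500,1000,3),np.uint8)
a=cv2.resize(f["pixels"][y0:y0+120,x0:x0+100],(500,600),interpolation=cv2.INTER_CUBIC)
g=vision.grab_frame("scene")["pixels"]; b=cv2.resize(g[150:290,190:260],(300,600),interpolation=cv2.INTER_CUBIC)
cv2.imwrite("pics/w7.png",np.hstack([a,b]))
C=np.array([.6352,.1276,.1788]); F=R.from_euler('ZY',[-15.3,-28],degrees=True).as_matrix()
for k in range(5):
    A=np.radians(-60+20*k); print(k,[np.round((wproj(f,C+r*(np.cos(A)*F[:,0]+np.sin(A)*F[:,1]))-[x0,y0]+.5)*5) for r in(.013,.028)])
E
```

```text
195 157
0 [array([246., 337.]), array([176., 374.])]
1 [array([262., 354.]), array([211., 411.])]
2 [array([283., 366.]), array([256., 435.])]
3 [array([307., 370.]), array([307., 443.])]
4 [array([331., 366.]), array([358., 435.])]
```

View pics/w7.png

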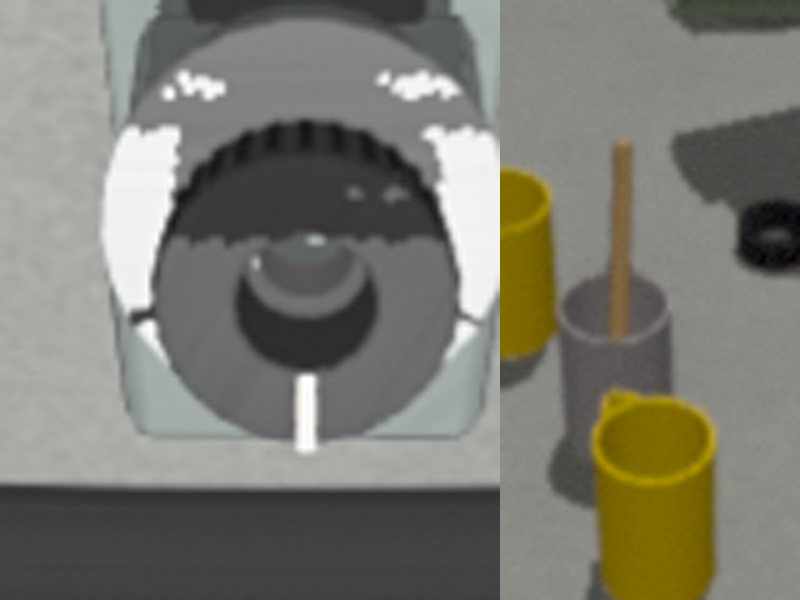

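The index line runs from (306,375) to (306,445), exactly on the predicted position for click 3. The cup is upright with the rod leaning in it, and the gripper is clear of everything.

```bash
python3 -c "
from cell import env
print(env.sign_off())"
```

```text
the job is handed in; nothing more can be done
None
```

The job is done and handed in at about 16 s of the 61 s limit; the sign-off reports no verdict.

- **Rod:** I pulled it out along the head's axis, stood it in the steel cup and let go. The wrist and scene pictures show it leaning on the rim at the spout, with the cup upright.
- **Ring:** I turned it clockwise about 86° to the hard stop, where the moment jumped from about 0.1 to 0.4 N m. The grip then slipped a degree or two on the ring, so the stop was clearly reached. I then backed it off 61° counter-clockwise and released it. The last wrist picture puts the index line exactly on the third click.
- **Other objects:** I routed the moves clear of the bottles and the coupling. The coupling showed in the last scene crop and looked in place. I did not measure the bottles or the coupling again at the end. Contact forces stayed under about 10 N at every reading.
- **Measurements that disagreed:**
  - The rod's direction taken from the two fixed cameras was poor (26° against about 35°). I used the line from its foot to the gripper instead.
  - My first reading of the ring from the top view suggested 6 clicks open. The wrist view and the turn to the stop showed 4.

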